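# Stack a board on bearers and weight it flat

### The arm

A 6-joint arm with a two-finger parallel gripper is mounted at the origin on the work surface; the furniture and walls round the work are solid. World frame = base frame: x ahead of the robot, y to its left, z up, the work surface at z = 0. Lengths are in m, angles in rad, forces in N, time in s.
With the tool pointing down it reaches from about 0.3 to 0.875 m from the base axis. Payload 4.2 kg.
Tool frame: the origin (TCP) lies midway between the tips of the shut fingers; the grasp point (between the pads) lies robot.tcp_to_grasp behind it (robot.tcp_to_grasp is the distance from the TCP to the grasp point, in m); z points along the fingers, y is the line along which they close (so a half turn about z gives the same grasp; the last joint's range is limited). The gripper opens to 85 mm and grips with 20 to 120 N. Pads are 22 mm wide; open, the fingers measure 114 mm over their backs; the gripper's body (76 mm by 85 mm) begins 54 mm behind the grasp point. The pads swing forward as they close: fully open they stand 13 mm farther back than shut.
Start: joints at [1.221, 0.32, 1.565, -0, 1.257, -0.02], TCP at [0.186, 0.544, 0.231] pointing down, gripper open.
Joint ranges: [-3.11, 3.11], [-0.84, 2.01], [0.21, 2.61], [-1.34, 4.49], [0.05, 2.63], [-2.56, 2.56]. Speed limits (rad/s): [2.57, 2.57, 3.14, 3.14, 3.14, 3.14].

### API

Orientations are given as a rotation vector (axis times angle).
In Python, from rig import monitor, read_camera, get_calibration, robot gives the robot as it stands. The module is installed in compiled form; this text tells all that it offers.
- The arm moves only by the tool apply_moves, never from a script. Its argument "motion" is a list of rows, each an object with "twist": the turn, a rotation vector about the tool's x, y, z in rad, a list of three; "delta_pos": the shift along the tool's x, y, z in m, a list of three; "claw": the closure in counts, from 0 (fully open) to 255 (shut). A call has 1 to 12 rows; each row is the pose to reach, as a shift and turn from the pose commanded when the call began, along the tool's axes at that moment; what a row does not reach only later rows make up. A row lasts 1/12 s, in which the tool goes at most 41.7 mm and 7.16 degrees, less where a joint would pass 70% of its speed; a pose out of reach is approached as far as the arm can. A call with a gripper value outside its range is refused whole. The fingers move at their own pace and stop on an object; the grip force is fixed at half the most. Time passes only in rows, so rows that repeat a pose let the fingers close. It gives the time, the measured TCP pose, the force, the opening and the grip force at its end, in the units of the state.
- monitor.sense(): the state, without advancing time (a new reading comes with each control period).
- read_camera(name): name is "side" or "top" or "wrist"; returns the picture (480x640x3 uint8, red, green, blue); there is no depth.
- get_calibration(name): a dict with "fx", "fy", "cx", "cy" (pixels), "T" (4x4, takes a point from camera to world coordinates); the wrist camera has in their place "mount" (4x4, takes a point from camera to tool coordinates, whose origin is the TCP and whose axes are the flange's). Camera axes: x right, y down, z forward; pixel columns grow to the right and rows downward; lengths in m; the calibration is good to about 2 mm. A picture is of the moment at which its call begins: read the wrist's pose just before it. get_calibration takes no time and is no camera call.
- robot.finish_job(): hands the job in; it is judged then, once.
The state is a dict: "time": time; "qpos": joint angles; "dq": joint speeds; "joint_torque": joint torques, N m; "position": TCP position; "eef_rot": TCP orientation; "contact_force": force on the tool from outside, world axes, zero at the start; "moment": the same for the moment, N m; "opening": finger opening in m; "grip_force": force on a finger pad.
Only numpy, scipy, OpenCV 4.12 (cv2) and the standard library are available. Lean on these libraries where they do the work, as an engineer would, in place of code of your own. Each camera call takes 0.05 s, during which the arm holds its last target. There are 200 camera calls.

### The job

Set the short glued board up to cure on the base board: lay the two small wooden blocks crosswise on the base board, one centred on each pencil line, and lay the short board lengthwise across both blocks, centred over the base board. Then weight it down over the blocks with two tools laid crosswise on the short board: the tape measure, standing upright, over the block nearer the screw tin, and the block plane, sole down, over the other block. Let go of everything and leave it standing still.

Things in the scene. Friction and masses are not known exactly. Their poses are not given: they have to be found in the camera images.
- base_board: The base board: bare wood, 92 (x) x 240 (y) x 18 mm (z), fixed flat on the worktop (it does not move under load). It is the one board with two thin dark pencil lines across it. Origin: centre of its underside; x across its width, y along its length, z up; its top is at z = 18 mm. The pencil lines run along x at y = +60 mm and y = -60 mm in its frame.
- block_a: Small loose wooden block (bearer), 55 (x) x 85 (y) x 22 mm (z), 0.05 kg, lying flat, the same as block_b. Origin: centre of its underside; y along its 85 mm length, z up. Laid crosswise means its 85 mm length along the pencil line (across the base board's length).
- block_b: The other small loose wooden block, the same as block_a in shape and size (55 x 85 x 22 mm; origin at the centre of its underside, y along its length, z up). Either block may go on either line.
- panel: The short glued board: loose plain wooden board, 60 (x) x 160 (y) x 15 mm (z), 0.07 kg, lying flat, without pencil lines. Origin: centre of its underside; y along its length, z up.
- tape_measure: Loose yellow and black tape measure, rigid, standing upright on its base: case 38 (x) wide x about 74 mm (y, from -31 to +43 mm, the red lock button and the end hook make it 85) x 64 mm high (z), 0.28 kg. Origin: at the underside, about the middle; z up. Grip it across its flat 38 mm sides (along x). Crosswise means its y along the pencil line, pointing either way.
- block_plane: Loose block plane (small hand plane with a dark body, a bright cap and a light round knob), lying on its sole: 51 (x) x 161 (y) x 52 mm (z), about 0.75 kg. Origin: at the underside, the middle of its length; y along its length, z up. Grip it across its straight sides (along x) at mid-length, low down. Crosswise means its length along the pencil line, pointing either way; it then overhangs the board on both sides and is balanced there.
- screw_tin: Round open grey tin of wood screws, 86 mm across and 38 mm high, fixed on the worktop off one end of the base board, on the robot's side of it (which end changes from start to start; a white spotted mug stands off the other end). Origin: centre of its underside. It is the landmark that tells which block takes the tape measure; it is not to be moved.
Things that resemble listed ones, but are neither listed nor needed, are in the scene too. Of the things that look like the panel, the larger one is meant.

How it is judged:
By the outcome, as a careful person would: the job done as asked, in the order asked, and still so for the second after the job is handed in, with the robot touching nothing.
It also fails if it takes over 136 s, if anything falls off the work surface, if the arm or the gripper's body presses on something with over 40 N, if the wrist force passes 120 N, or if a joint passes its speed limit or range.

## Working session

There is one attempt and no reset: what is moved stays moved. The work goes in short steps, Python scripts to look and compute and a tool call to move; the robot and the scene stay as the last step left them, time stands still between calls to the robot, and variables do not carry over. Pictures are saved under pics/ and viewed, at most 14 in all, crops included, and the job is handed in when it is done.

Besides the shell and the picture viewer there is one more tool, called after ">>>" in YAML: its name, and indented under it one key for each argument. apply_moves: Moves the arm, as the interface text tells. Its arguments: {"type":"object","properties":{"motion":{"type":"array"}},"required":["motion"]}

```bash
ls; mkdir -p pics; python3 - <<'E'
from rig import monitor, read_camera, get_calibration, robot
import cv2,numpy as np
np.set_printoptions(precision=4,suppress=True)
print(robot.tcp_to_grasp, monitor.sense())
for n in("top","side","wrist"):
    cv2.imwrite(f"pics/{n}0.png",read_camera(n)[:,:,::-1]); print(n,get_calibration(n))
E
```

```text
pics
0.0187 {'time': 0.0, 'qpos': array([ 1.221 ,  0.3203,  1.5657, -0.    ,  1.2574, -0.02  ]), 'dq': array([ 0.    , -0.    , -0.0002,  0.0003, -0.0007, -0.    ]), 'joint_torque': array([ -0.0005, -41.5533, -23.4161,  -0.    ,   0.0081,   0.    ]), 'position': array([0.186 , 0.5436, 0.2305]), 'eef_rot': array([-0.5156, -3.0987,  0.0027]), 'contact_force': array([ 0.0456, -0.027 ,  0.3345]), 'moment': array([ 0.0074, -0.0015,  0.0205]), 'grip_force': 0.0, 'opening': 0.08527393152350643}
top {'fx': 465.5359541360276, 'fy': 465.5359541360276, 'cx': 313.92890696637284, 'cy': 227.0459511807003, 'T': array([[ 0.0283, -0.9824,  0.1847,  0.253 ],
       [-0.9993, -0.0229,  0.0311, -0.017 ],
       [-0.0263, -0.1854, -0.9823,  1.1184],
       [ 0.    ,  0.    ,  0.    ,  1.    ]])}
side {'fx': 488.5912359583146, 'fy': 488.5912359583146, 'cx': 323.754356152275, 'cy': 235.84689832355488, 'T': array([[ 0.9234, -0.191 ,  0.333 ,  0.0207],
       [-0.3834, -0.4171,  0.824 , -0.9589],
       [-0.0185, -0.8885, -0.4584,  0.5745],
       [ 0.    ,  0.    ,  0.    ,  1.    ]])}
wrist {'fx': 416.53476552936536, 'fy': 416.53476552936536, 'cx': 318.815104162993, 'cy': 239.38086771861734, 'mount': array([[ 0.0005, -0.9465, -0.3227,  0.0835],
       [ 1.    ,  0.0004,  0.0004,  0.0005],
       [-0.0003, -0.3227,  0.9465, -0.1424],
       [ 0.    ,  0.    ,  0.    ,  1.    ]])}
```

View pics/top0.png

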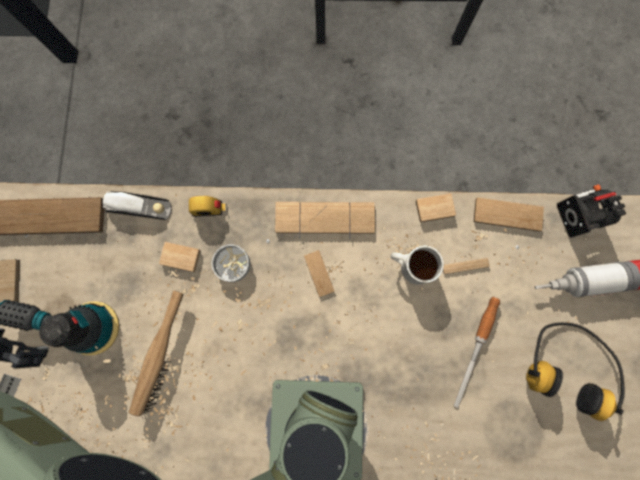

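View pics/side0.png

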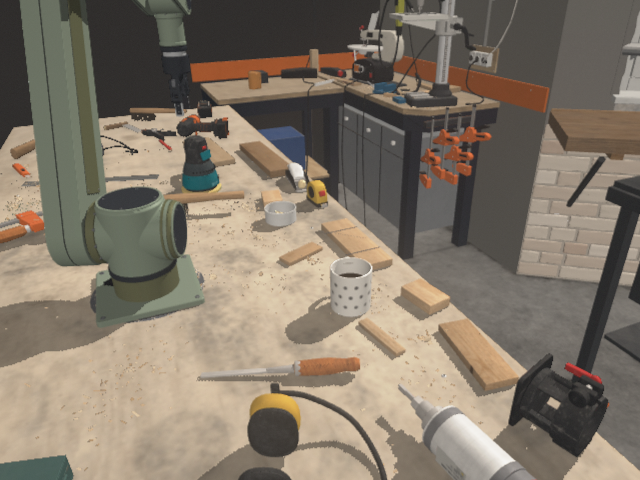

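Top view: the base board with its two lines is at (325,219), lines at u≈300 and 350, with the tin at (231,263) and the mug at (424,264).

- **Panel:** could be (508,214), 68 px ≈ 160 mm; the smaller (319,274) and the sliver (467,267); or dark boards (50,215) and (8,275). I choose (508,214).
- **Blocks:** (181,257) and (436,208).
- **Tape measure:** (207,206).
- **Plane:** (137,205). The power tool at (590,212) is not it.

Next is one close crop, rectified to the bench plane.

```bash
cat > h.py <<'E'
from rig import monitor, read_camera, get_calibration, robot
import cv2,numpy as np
from scipy.spatial.transform import Rotation as R
np.set_printoptions(precision=4,suppress=True)
def camT(name,s=None):
    c=get_calibration(name)
    if name!="wrist": return c,c["T"]
    P=np.eye(4);P[:3,:3]=R.from_rotvec(s["eef_rot"]).as_matrix();P[:3,3]=s["position"]
    return c,P@c["mount"]
def rect(img,c,T,x0,x1,y0,y1,z,ppm):
    """bird's-eye view at height z: column grows with -y, row with -x. ppm=pixels per m"""
    w,h=int((y1-y0)*ppm),int((x1-x0)*ppm)
    X=np.array([[x1,y1,z],[x1,y0,z],[x0,y0,z],[x0,y1,z]])
    p=(X-T[:3,3])@T[:3,:3]
    uv=np.c_[c["fx"]*p[:,0]/p[:,2]+c["cx"],c["fy"]*p[:,1]/p[:,2]+c["cy"]].astype(np.float32)
    H=cv2.getPerspectiveTransform(uv,np.float32([[0,0],[w,0],[w,h],[0,h]]))
    return cv2.warpPerspective(img,H,(w,h),flags=cv2.INTER_CUBIC)
def snap(cam,fn,x0,x1,y0,y1,z,ppm):
    s=monitor.sense();im=read_camera(cam)[:,:,::-1];c,T=camT(cam,s)
    r=rect(im,c,T,x0,x1,y0,y1,z,ppm)
    for k in np.arange(np.ceil(y0*20)/20,y1,.05):cv2.putText(r,f"{k:.2f}",(int((y1-k)*ppm),9),0,.33,(0,0,255));cv2.line(r,(int((y1-k)*ppm),0),(int((y1-k)*ppm),6),(0,0,255))
    for k in np.arange(np.ceil(x0*20)/20,x1,.05):cv2.putText(r,f"{k:.2f}",(0,int((x1-k)*ppm)),0,.33,(255,0,0))
    cv2.imwrite(fn,r)
E
python3 - <<'E'
from h import *
c,T=camT("top")
for n,u,v,z in[("base",325,219.5,.018),("line1",300,219,.018),("line2",350,219,.018),("tin",231,262,.02),("panel",508,214,.015),("blkL",181,257,.022),("blkR",436,208,.022),("tape",207,206,.05),("plane",137,205,.03)]:
    d=T[:3,:3]@np.array([(u-c["cx"])/c["fx"],(v-c["cy"])/c["fy"],1]);print(n,T[:3,3]+d*(z-T[2,3])/d[2])
im=read_camera("top")[:,:,::-1]
a=rect(im,c,T,.37,.56,-.06,.56,.02,1250);b=rect(im,c,T,.37,.56,-.58,.04,.02,1250)
cv2.imwrite("pics/rect.png",np.vstack([a,b]));print(a.shape)
E
```

```text
base [ 0.479  -0.0084  0.018 ]
line1 [0.4788 0.052  0.018 ]
line2 [ 0.4816 -0.0685  0.018 ]
tin [0.3702 0.2127 0.02  ]
panel [ 0.5031 -0.4467  0.015 ]
blkL [0.379  0.3329 0.022 ]
blkR [ 0.5124 -0.2739  0.022 ]
tape [0.4987 0.2718 0.05  ]
plane [0.502  0.4483 0.03  ]
(237, 775, 3)
```

View pics/rect.png

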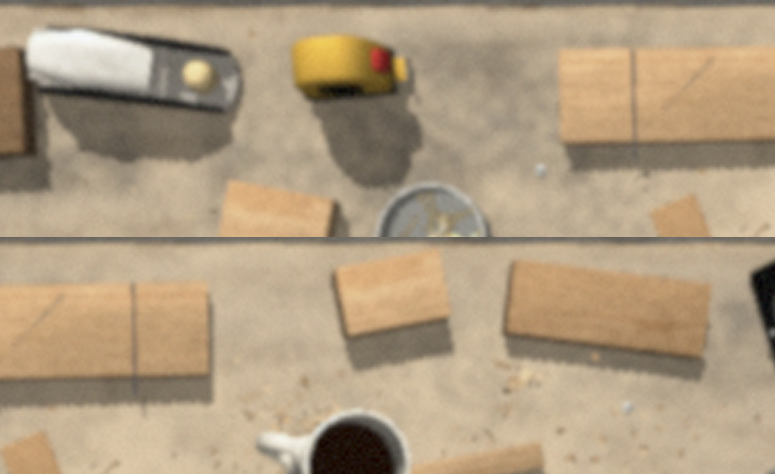

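The choices are confirmed by size in the crop: panel about 158×57 mm and blocks about 83×54 mm. I'll move over the left group first and look closer on the way.

```bash
cat > go.py <<'E'
import sys
from h import *
# usage: go.py x y z yawdeg(direction of tool y in world, mod 180)  -> delta_pos, twist from here
def go(x,y,z,yaw):
    s=monitor.sense();M=R.from_rotvec(s["eef_rot"])
    best=None
    for k in(0,np.pi):
        a=np.radians(yaw)+k;Y=np.array([np.cos(a),np.sin(a),0]);Z=np.array([0,0,-1.]);X=np.cross(Y,Z)
        t=(M.inv()*R.from_matrix(np.c_[X,Y,Z])).as_rotvec()
        q6=s["qpos"][5]+t[2]
        if best is None or np.linalg.norm(t)<np.linalg.norm(best[0]):best=(t,q6)
    d=M.inv().apply(np.array([x,y,z])-s["position"])
    print("delta",d,"twist",best[0],"q6",round(best[1],2),"| now",s["position"],"down(world->tool)",M.inv().apply([0,0,-1]),"t",round(s["time"],2),"op",round(s["opening"],4))
if __name__=="__main__":
    a=list(map(float,sys.argv[1:]))
    for i in range(0,len(a),4):go(*a[i:i+4])
E
python3 go.py .41 .34 .2 90
```

```text
delta [-0.2778 -0.1202  0.0309] twist [-0.0011 -0.0002 -0.3298] q6 -0.35 | now [0.1861 0.5437 0.2308] down(world->tool) [-0.      0.0011  1.    ] t 0.2 op 0.0852
```

>>> apply_moves:
  motion:
    - {"delta_pos": [-0.278,-0.12,0.031],"twist": [-0.001,0,-0.33],"claw": 0}
    - {"delta_pos": [-0.278,-0.12,0.031],"twist": [-0.001,0,-0.33],"claw": 0}
    - {"delta_pos": [-0.278,-0.12,0.031],"twist": [-0.001,0,-0.33],"claw": 0}
    - {"delta_pos": [-0.278,-0.12,0.031],"twist": [-0.001,0,-0.33],"claw": 0}
    - {"delta_pos": [-0.278,-0.12,0.031],"twist": [-0.001,0,-0.33],"claw": 0}
    - {"delta_pos": [-0.278,-0.12,0.031],"twist": [-0.001,0,-0.33],"claw": 0}
    - {"delta_pos": [-0.278,-0.12,0.031],"twist": [-0.001,0,-0.33],"claw": 0}
    - {"delta_pos": [-0.278,-0.12,0.031],"twist": [-0.001,0,-0.33],"claw": 0}
    - {"delta_pos": [-0.278,-0.12,0.031],"twist": [-0.001,0,-0.33],"claw": 0}
    - {"delta_pos": [-0.278,-0.12,0.031],"twist": [-0.001,0,-0.33],"claw": 0}
    - {"delta_pos": [-0.278,-0.12,0.031],"twist": [-0.001,0,-0.33],"claw": 0}

```text
time: 1.12
position: [0.4098, 0.3409, 0.2003]
eef_rot: [0.0, -3.141, -0.002]
contact_force: [0.0, 0.8, -0.5]
opening: 0.0855
grip_force: 0.0
```

```bash
python3 - <<'E'
from h import *
print(monitor.sense()["position"])
snap("wrist","pics/w1.png",.33,.56,.17,.55,.022,2000)
E
python3 go.py .44 -.01 .2 90
```

```text
[0.4098 0.3409 0.2003]
delta [-0.0299 -0.3513 -0.0001] twist [ 0.0015 -0.0002  0.0013] q6 -0.9 | now [0.4096 0.3413 0.2004] down(world->tool) [-0.0002 -0.0015  1.    ] t 1.17 op 0.0852
```

View pics/w1.png

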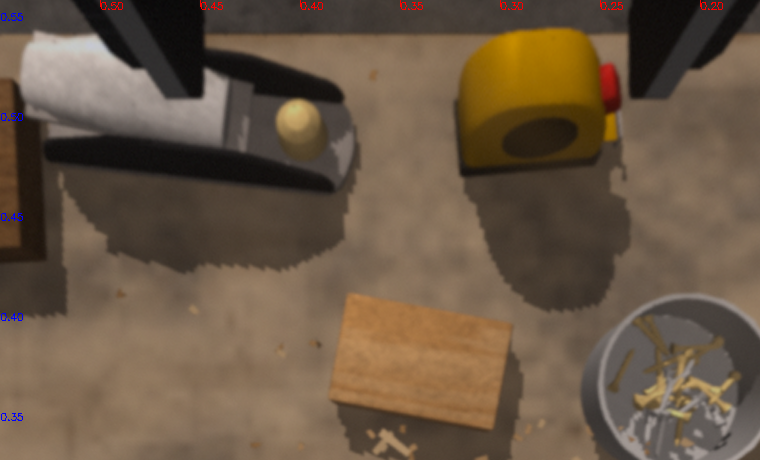

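The wrist view shows block L with corners (347,293), (512,322), (493,429), (330,401), so its centre is (0.3795, 0.3398) and its long axis is at 80°. The tape is at about (530,100) and the plane at about (190,110). I'm picking up block L now.

```bash
python3 go.py .3795 .3398 .06 -10 .3795 .3398 .001 -10
```

```text
delta [ 0.0301 -0.0016  0.1404] twist [ 0.0013  0.0009 -1.395 ] q6 -2.3 | now [0.4096 0.3413 0.2004] down(world->tool) [-0.0002 -0.0015  1.    ] t 1.17 op 0.0852
delta [ 0.0301 -0.0017  0.1994] twist [ 0.0013  0.0009 -1.395 ] q6 -2.3 | now [0.4096 0.3413 0.2004] down(world->tool) [-0.0002 -0.0015  1.    ] t 1.17 op 0.0852
```

>>> apply_moves:
  motion:
    - {"delta_pos": [0.03,-0.002,0.1],"twist": [0.001,0.001,-1.395],"claw": 0}
    - {"delta_pos": [0.03,-0.002,0.1],"twist": [0.001,0.001,-1.395],"claw": 0}
    - {"delta_pos": [0.03,-0.002,0.1],"twist": [0.001,0.001,-1.395],"claw": 0}
    - {"delta_pos": [0.03,-0.002,0.1],"twist": [0.001,0.001,-1.395],"claw": 0}
    - {"delta_pos": [0.03,-0.002,0.1],"twist": [0.001,0.001,-1.395],"claw": 0}
    - {"delta_pos": [0.03,-0.002,0.1],"twist": [0.001,0.001,-1.395],"claw": 0}
    - {"delta_pos": [0.03,-0.002,0.1],"twist": [0.001,0.001,-1.395],"claw": 0}
    - {"delta_pos": [0.03,-0.002,0.1],"twist": [0.001,0.001,-1.395],"claw": 0}
    - {"delta_pos": [0.03,-0.002,0.1],"twist": [0.001,0.001,-1.395],"claw": 0}
    - {"delta_pos": [0.03,-0.002,0.1],"twist": [0.001,0.001,-1.395],"claw": 0}
    - {"delta_pos": [0.03,-0.002,0.1],"twist": [0.001,0.001,-1.395],"claw": 0}
    - {"delta_pos": [0.03,-0.002,0.1],"twist": [0.001,0.001,-1.395],"claw": 0}

```text
time: 2.17
position: [0.3795, 0.3397, 0.1006]
eef_rot: [-2.024, 2.402, -0.0]
contact_force: [-0.4, -0.2, 0.4]
opening: 0.0855
grip_force: 0.0
```

```bash
python3 go.py .3795 .3398 .001 -10
```

```text
delta [-0.     -0.      0.0996] twist [-0.0002  0.0003  0.0041] q6 -2.26 | now [0.3795 0.3397 0.1006] down(world->tool) [0.0003 0.0002 1.    ] t 2.17 op 0.0855
```

Descend, grip, lift.

>>> apply_moves:
  motion:
    - {"delta_pos": [0,0,0.04],"twist": [0,0,0],"claw": 0}
    - {"delta_pos": [0,0,0.08],"twist": [0,0,0],"claw": 0}
    - {"delta_pos": [0,0,0.1],"twist": [0,0,0],"claw": 0}
    - {"delta_pos": [0,0,0.1],"twist": [0,0,0],"claw": 0}
    - {"delta_pos": [0,0,0.1],"twist": [0,0,0],"claw": 130}
    - {"delta_pos": [0,0,0.1],"twist": [0,0,0],"claw": 130}
    - {"delta_pos": [0,0,0.1],"twist": [0,0,0],"claw": 130}
    - {"delta_pos": [0,0,0.1],"twist": [0,0,0],"claw": 130}
    - {"delta_pos": [0,0,0.1],"twist": [0,0,0],"claw": 130}
    - {"delta_pos": [0,0,0.1],"twist": [0,0,0],"claw": 130}
    - {"delta_pos": [0,0,0.1],"twist": [0,0,0],"claw": 130}

```text
time: 3.08
position: [0.3816, 0.3399, 0.0024]
eef_rot: [-2.015, 2.405, 0.0]
contact_force: [-0.2, 0.7, 7.7]
opening: 0.0537
grip_force: 64.6
```

Gripped at 53.7 mm. I'll lift and go to a look pose between the base board and the right-hand group.

```bash
python3 go.py .38 .34 .2 -10 .46 -.175 .25 90
```

```text
delta [-0.0006  0.0011 -0.1976] twist [-0.0029  0.0037 -0.0015] q6 -2.26 | now [0.3816 0.3399 0.0024] down(world->tool) [0.0037 0.0029 1.    ] t 3.08 op 0.0537
delta [ 0.4923 -0.168  -0.2489] twist [0.0002 0.0051 1.3948] q6 -0.87 | now [0.3816 0.3399 0.0024] down(world->tool) [0.0037 0.0029 1.    ] t 3.08 op 0.0537
```

>>> apply_moves:
  motion:
    - {"delta_pos": [0,0,-0.04],"twist": [0,0,0],"claw": 130}
    - {"delta_pos": [0,0,-0.08],"twist": [0,0,0],"claw": 130}
    - {"delta_pos": [0,0,-0.12],"twist": [0,0,0],"claw": 130}
    - {"delta_pos": [0.04,-0.014,-0.16],"twist": [0,0,0.12],"claw": 130}
    - {"delta_pos": [0.08,-0.028,-0.19],"twist": [0,0,0.24],"claw": 130}
    - {"delta_pos": [0.12,-0.042,-0.22],"twist": [0,0,0.36],"claw": 130}
    - {"delta_pos": [0.16,-0.056,-0.24],"twist": [0,0,0.48],"claw": 130}
    - {"delta_pos": [0.2,-0.07,-0.249],"twist": [0,0,0.6],"claw": 130}
    - {"delta_pos": [0.24,-0.083,-0.249],"twist": [0,0,0.72],"claw": 130}
    - {"delta_pos": [0.28,-0.097,-0.249],"twist": [0,0,0.84],"claw": 130}
    - {"delta_pos": [0.32,-0.11,-0.249],"twist": [0,0,0.96],"claw": 130}
    - {"delta_pos": [0.36,-0.125,-0.249],"twist": [0,0,1.08],"claw": 130}

```text
time: 4.08
position: [0.4332, 0.0029, 0.25]
eef_rot: [-0.483, 3.101, -0.001]
contact_force: [1.1, -0.4, -0.2]
opening: 0.0538
grip_force: 63.7
```

```bash
python3 go.py .46 -.175 .25 90
```

```text
delta [ 0.0286 -0.1776  0.0001] twist [-0.0008  0.0032  0.3092] q6 -1.59 | now [0.4332 0.0029 0.25  ] down(world->tool) [0.003  0.0012 1.    ] t 4.08 op 0.0538
```

>>> apply_moves:
  motion:
    - {"delta_pos": [0.029,-0.178,0],"twist": [-0.001,0.003,0.309],"claw": 130}
    - {"delta_pos": [0.029,-0.178,0],"twist": [-0.001,0.003,0.309],"claw": 130}
    - {"delta_pos": [0.029,-0.178,0],"twist": [-0.001,0.003,0.309],"claw": 130}
    - {"delta_pos": [0.029,-0.178,0],"twist": [-0.001,0.003,0.309],"claw": 130}
    - {"delta_pos": [0.029,-0.178,0],"twist": [-0.001,0.003,0.309],"claw": 130}
    - {"delta_pos": [0.029,-0.178,0],"twist": [-0.001,0.003,0.309],"claw": 130}
    - {"delta_pos": [0.029,-0.178,0],"twist": [-0.001,0.003,0.309],"claw": 130}
    - {"delta_pos": [0.029,-0.178,0],"twist": [-0.001,0.003,0.309],"claw": 130}

```text
time: 4.75
position: [0.4606, -0.1722, 0.2487]
eef_rot: [0.011, -3.138, -0.002]
contact_force: [-0.9, 0.2, -0.6]
opening: 0.0535
grip_force: 63.7
```

```bash
python3 - <<'E'
from h import *
print(monitor.sense()["position"])
snap("wrist","pics/w2.png",.39,.57,-.53,.13,.018,1200)
E
```

```text
[ 0.4606 -0.1722  0.2487]
```

View pics/w2.png

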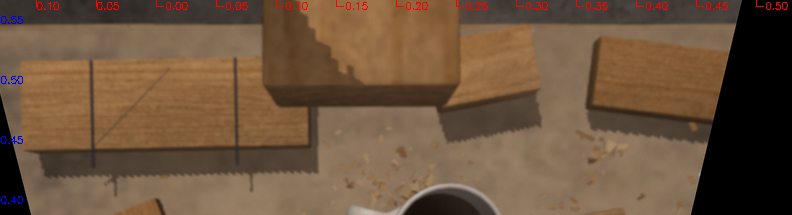

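The base lines are at u≈92 and 236, giving y = 0.053 and -0.067, with the board centre at about (0.478, -0.007) and yaw about 0.5°. Block R and the panel are partly visible at the right. I'll place the held block on the -y line.

```bash
python3 go.py .4785 -.0668 .05 90.5 .4785 -.0668 .021 90.5
```

```text
delta [-0.0191  0.1049  0.1988] twist [ 0.0008 -0.0029 -0.0012] q6 -1.96 | now [ 0.4607 -0.172   0.2487] down(world->tool) [-0.0029 -0.0008  1.    ] t 4.8 op 0.0537
delta [-0.0192  0.1049  0.2278] twist [ 0.0008 -0.0029 -0.0012] q6 -1.96 | now [ 0.4607 -0.172   0.2487] down(world->tool) [-0.0029 -0.0008  1.    ] t 4.8 op 0.0537
```

>>> apply_moves:
  motion:
    - {"delta_pos": [-0.019,0.105,0.1],"twist": [0.001,-0.003,-0.001],"claw": 130}
    - {"delta_pos": [-0.019,0.105,0.1],"twist": [0.001,-0.003,-0.001],"claw": 130}
    - {"delta_pos": [-0.019,0.105,0.1],"twist": [0.001,-0.003,-0.001],"claw": 130}
    - {"delta_pos": [-0.019,0.105,0.1],"twist": [0.001,-0.003,-0.001],"claw": 130}
    - {"delta_pos": [-0.019,0.105,0.199],"twist": [0.001,-0.003,-0.001],"claw": 130}
    - {"delta_pos": [-0.019,0.105,0.199],"twist": [0.001,-0.003,-0.001],"claw": 130}
    - {"delta_pos": [-0.019,0.105,0.199],"twist": [0.001,-0.003,-0.001],"claw": 130}
    - {"delta_pos": [-0.019,0.105,0.199],"twist": [0.001,-0.003,-0.001],"claw": 130}
    - {"delta_pos": [-0.019,0.105,0.199],"twist": [0.001,-0.003,-0.001],"claw": 130}

```text
time: 5.55
position: [0.4786, -0.067, 0.0495]
eef_rot: [0.014, -3.14, 0.001]
contact_force: [0.7, -0.2, -0.5]
opening: 0.0539
grip_force: 63.7
```

```bash
python3 go.py .4785 -.0668 .021 90.5 .4785 -.0668 .15 90.5
```

```text
delta [0.0001 0.0002 0.0285] twist [-0.0004 -0.0011  0.0004] q6 -1.74 | now [ 0.4786 -0.067   0.0495] down(world->tool) [-0.0011  0.0004  1.    ] t 5.55 op 0.0539
delta [ 0.0002  0.0002 -0.1005] twist [-0.0004 -0.0011  0.0004] q6 -1.74 | now [ 0.4786 -0.067   0.0495] down(world->tool) [-0.0011  0.0004  1.    ] t 5.55 op 0.0539
```

>>> apply_moves:
  motion:
    - {"delta_pos": [0,0,0.015],"twist": [0,-0.001,0],"claw": 130}
    - {"delta_pos": [0,0,0.029],"twist": [0,-0.001,0],"claw": 130}
    - {"delta_pos": [0,0,0.029],"twist": [0,-0.001,0],"claw": 130}
    - {"delta_pos": [0,0,0.029],"twist": [0,-0.001,0],"claw": 130}
    - {"delta_pos": [0,0,0.029],"twist": [0,-0.001,0],"claw": 40}
    - {"delta_pos": [0,0,0.029],"twist": [0,-0.001,0],"claw": 0}
    - {"delta_pos": [0,0,0.029],"twist": [0,-0.001,0],"claw": 0}
    - {"delta_pos": [0,0,0.029],"twist": [0,-0.001,0],"claw": 0}
    - {"delta_pos": [0,0,0.029],"twist": [0,-0.001,0],"claw": 0}
    - {"delta_pos": [0,0,-0.01],"twist": [0,-0.001,0],"claw": 0}
    - {"delta_pos": [0,0,-0.05],"twist": [0,-0.001,0],"claw": 0}
    - {"delta_pos": [0,0,-0.09],"twist": [0,-0.001,0],"claw": 0}

```text
time: 6.55
position: [0.4781, -0.0681, 0.1404]
eef_rot: [0.011, -3.14, 0.0]
contact_force: [1.3, -0.9, -0.1]
opening: 0.0855
grip_force: 0.0
```

```bash
python3 go.py .47 -.35 .22 90
```

```text
delta [ 0.0102 -0.2819 -0.0795] twist [-0.0003 -0.0013  0.0071] q6 -1.74 | now [ 0.4781 -0.0681  0.1404] down(world->tool) [-0.0013  0.0003  1.    ] t 6.55 op 0.0855
```

>>> apply_moves:
  motion:
    - {"delta_pos": [0.01,-0.282,-0.08],"twist": [0,-0.001,0.007],"claw": 0}
    - {"delta_pos": [0.01,-0.282,-0.08],"twist": [0,-0.001,0.007],"claw": 0}
    - {"delta_pos": [0.01,-0.282,-0.08],"twist": [0,-0.001,0.007],"claw": 0}
    - {"delta_pos": [0.01,-0.282,-0.08],"twist": [0,-0.001,0.007],"claw": 0}
    - {"delta_pos": [0.01,-0.282,-0.08],"twist": [0,-0.001,0.007],"claw": 0}
    - {"delta_pos": [0.01,-0.282,-0.08],"twist": [0,-0.001,0.007],"claw": 0}
    - {"delta_pos": [0.01,-0.282,-0.08],"twist": [0,-0.001,0.007],"claw": 0}
    - {"delta_pos": [0.01,-0.282,-0.08],"twist": [0,-0.001,0.007],"claw": 0}
    - {"delta_pos": [0.01,-0.282,-0.08],"twist": [0,-0.001,0.007],"claw": 0}
    - {"delta_pos": [0.01,-0.282,-0.08],"twist": [0,-0.001,0.007],"claw": 0}
    - {"delta_pos": [0.01,-0.282,-0.08],"twist": [0,-0.001,0.007],"claw": 0}

```text
time: 7.47
position: [0.4705, -0.3486, 0.219]
eef_rot: [-0.002, 3.141, 0.001]
contact_force: [0.7, 1.0, 0.2]
opening: 0.0857
grip_force: 0.0
```

```bash
python3 - <<'E'
from h import *
print(monitor.sense()["position"])
snap("wrist","pics/w3.png",.39,.57,-.55,-.03,.022,1500)
E
python3 go.py .47 -.35 .22 90
```

```text
[ 0.4705 -0.3486  0.219 ]
delta [ 0.0006 -0.0015 -0.0009] twist [0.0007 0.0008 0.0017] q6 -2.23 | now [ 0.4706 -0.3485  0.2191] down(world->tool) [ 0.0008 -0.0007  1.    ] t 7.52 op 0.0854
```

View pics/w3.png

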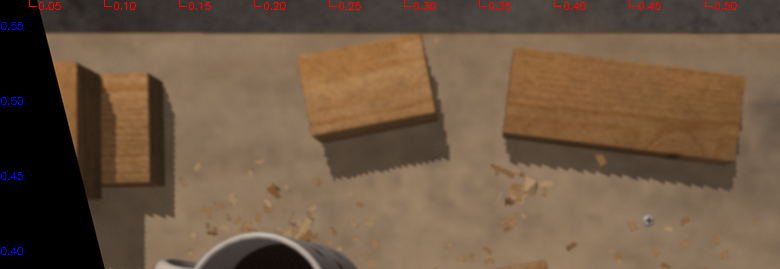

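Block R's centre is (0.514, -0.2745) with its long axis at 100.2°. The panel's centre is (0.503, -0.447) with its long axis at 83.5°. I'm picking up block R.

```bash
python3 go.py .514 -.2745 .08 10.2
```

```text
delta [-0.0434  0.0738  0.1391] twist [0.0011 0.0001 1.3945] q6 -0.84 | now [ 0.4706 -0.3485  0.2191] down(world->tool) [ 0.0008 -0.0007  1.    ] t 7.52 op 0.0854
```

>>> apply_moves:
  motion:
    - {"delta_pos": [-0.043,0.074,0.139],"twist": [0.001,0,1.395],"claw": 0}
    - {"delta_pos": [-0.043,0.074,0.139],"twist": [0.001,0,1.395],"claw": 0}
    - {"delta_pos": [-0.043,0.074,0.139],"twist": [0.001,0,1.395],"claw": 0}
    - {"delta_pos": [-0.043,0.074,0.139],"twist": [0.001,0,1.395],"claw": 0}
    - {"delta_pos": [-0.043,0.074,0.139],"twist": [0.001,0,1.395],"claw": 0}
    - {"delta_pos": [-0.043,0.074,0.139],"twist": [0.001,0,1.395],"claw": 0}
    - {"delta_pos": [-0.043,0.074,0.139],"twist": [0.001,0,1.395],"claw": 0}
    - {"delta_pos": [-0.043,0.074,0.139],"twist": [0.001,0,1.395],"claw": 0}
    - {"delta_pos": [-0.043,0.074,0.139],"twist": [0.001,0,1.395],"claw": 0}
    - {"delta_pos": [-0.043,0.074,0.139],"twist": [0.001,0,1.395],"claw": 0}
    - {"delta_pos": [-0.043,0.074,0.139],"twist": [0.001,0,1.395],"claw": 0}
    - {"delta_pos": [-0.043,0.074,0.139],"twist": [0.001,0,1.395],"claw": 0}

```text
time: 8.52
position: [0.514, -0.2747, 0.0806]
eef_rot: [2.018, 2.406, -0.0]
contact_force: [-0.3, -0.0, 0.4]
opening: 0.0854
grip_force: 0.0
```

```bash
python3 go.py .514 -.2745 .003 10.2
```

```text
delta [ 0.0003 -0.      0.0776] twist [ 0.0007  0.0011 -0.0029] q6 -0.69 | now [ 0.514  -0.2747  0.0806] down(world->tool) [ 0.0011 -0.0007  1.    ] t 8.52 op 0.0854
```

>>> apply_moves:
  motion:
    - {"delta_pos": [0,0,0.04],"twist": [0,0,0],"claw": 0}
    - {"delta_pos": [0,0,0.078],"twist": [0,0,0],"claw": 0}
    - {"delta_pos": [0,0,0.078],"twist": [0,0,0],"claw": 0}
    - {"delta_pos": [0,0,0.078],"twist": [0,0,0],"claw": 0}
    - {"delta_pos": [0,0,0.078],"twist": [0,0,0],"claw": 130}
    - {"delta_pos": [0,0,0.078],"twist": [0,0,0],"claw": 130}
    - {"delta_pos": [0,0,0.078],"twist": [0,0,0],"claw": 130}
    - {"delta_pos": [0,0,0.078],"twist": [0,0,0],"claw": 130}
    - {"delta_pos": [0,0,0.078],"twist": [0,0,0],"claw": 130}
    - {"delta_pos": [0,0,0.078],"twist": [0,0,0],"claw": 130}
    - {"delta_pos": [0,0,0.078],"twist": [0,0,0],"claw": 130}

```text
time: 9.43
position: [0.5159, -0.2772, 0.0054]
eef_rot: [2.013, 2.403, 0.001]
contact_force: [0.4, 0.5, 6.2]
opening: 0.054
grip_force: 64.5
```

```bash
python3 go.py .4775 .053 .15 90.5
```

```text
delta [ 0.3311  0.0209 -0.1461] twist [ 0.0009  0.0076 -1.4031] q6 -2.09 | now [ 0.5159 -0.2772  0.0054] down(world->tool) [ 0.0048 -0.0052  1.    ] t 9.43 op 0.054
```

>>> apply_moves:
  motion:
    - {"delta_pos": [0,0,-0.04],"twist": [0,0,0],"claw": 130}
    - {"delta_pos": [0,0,-0.08],"twist": [0,0,0],"claw": 130}
    - {"delta_pos": [0.03,0.002,-0.12],"twist": [0,0,-0.12],"claw": 130}
    - {"delta_pos": [0.06,0.004,-0.146],"twist": [0,0,-0.24],"claw": 130}
    - {"delta_pos": [0.1,0.006,-0.146],"twist": [0,0,-0.36],"claw": 130}
    - {"delta_pos": [0.13,0.008,-0.146],"twist": [0,0,-0.48],"claw": 130}
    - {"delta_pos": [0.17,0.01,-0.146],"twist": [0,0,-0.6],"claw": 130}
    - {"delta_pos": [0.2,0.012,-0.146],"twist": [0,0,-0.72],"claw": 130}
    - {"delta_pos": [0.23,0.014,-0.146],"twist": [0,0,-0.84],"claw": 130}
    - {"delta_pos": [0.26,0.016,-0.146],"twist": [0,0,-0.96],"claw": 130}
    - {"delta_pos": [0.29,0.018,-0.146],"twist": [0,0,-1.08],"claw": 130}
    - {"delta_pos": [0.331,0.021,-0.146],"twist": [0.001,0.005,-1.2],"claw": 130}

```text
time: 10.43
position: [0.4766, 0.0539, 0.1494]
eef_rot: [-0.298, -3.127, -0.001]
contact_force: [1.3, 0.2, -0.3]
opening: 0.0535
grip_force: 63.7
```

```bash
python3 go.py .4775 .053 .1 90.5
```

```text
delta [-0.0011 -0.0008  0.0494] twist [ 0.0008 -0.0001 -0.1987] q6 -1.49 | now [0.4766 0.0539 0.1494] down(world->tool) [-0.0002 -0.0008  1.    ] t 10.43 op 0.0535
```

>>> apply_moves:
  motion:
    - {"delta_pos": [-0.001,-0.001,0.05],"twist": [0.001,0,-0.199],"claw": 130}
    - {"delta_pos": [-0.001,-0.001,0.05],"twist": [0.001,0,-0.199],"claw": 130}
    - {"delta_pos": [-0.001,-0.001,0.05],"twist": [0.001,0,-0.199],"claw": 130}
    - {"delta_pos": [-0.001,-0.001,0.085],"twist": [0.001,0,-0.199],"claw": 130}
    - {"delta_pos": [-0.001,-0.001,0.085],"twist": [0.001,0,-0.199],"claw": 130}
    - {"delta_pos": [-0.001,-0.001,0.085],"twist": [0.001,0,-0.199],"claw": 130}

```text
time: 10.93
position: [0.4768, 0.0519, 0.0636]
eef_rot: [0.004, -3.137, -0.0]
contact_force: [-0.1, 0.4, 0.1]
opening: 0.0534
grip_force: 63.7
```

```bash
python3 go.py .4775 .053 .0235 90.5
```

```text
delta [-0.0009  0.0011  0.0401] twist [ 0.0002 -0.0043 -0.0065] q6 -1.5 | now [0.4768 0.0519 0.0636] down(world->tool) [-0.0043 -0.0002  1.    ] t 10.93 op 0.0534
```

>>> apply_moves:
  motion:
    - {"delta_pos": [-0.001,0.001,0.02],"twist": [0,-0.004,-0.006],"claw": 130}
    - {"delta_pos": [-0.001,0.001,0.04],"twist": [0,-0.004,-0.006],"claw": 130}
    - {"delta_pos": [-0.001,0.001,0.041],"twist": [0,-0.004,-0.006],"claw": 130}
    - {"delta_pos": [-0.001,0.001,0.041],"twist": [0,-0.004,-0.006],"claw": 130}
    - {"delta_pos": [-0.001,0.001,0.041],"twist": [0,-0.004,-0.006],"claw": 40}
    - {"delta_pos": [-0.001,0.001,0.041],"twist": [0,-0.004,-0.006],"claw": 0}
    - {"delta_pos": [-0.001,0.001,0.041],"twist": [0,-0.004,-0.006],"claw": 0}
    - {"delta_pos": [-0.001,0.001,0.041],"twist": [0,-0.004,-0.006],"claw": 0}
    - {"delta_pos": [-0.001,0.001,0.041],"twist": [0,-0.004,-0.006],"claw": 0}
    - {"delta_pos": [-0.001,0.001,0.005],"twist": [0,-0.004,-0.006],"claw": 0}
    - {"delta_pos": [-0.001,0.001,-0.035],"twist": [0,-0.004,-0.006],"claw": 0}
    - {"delta_pos": [-0.001,0.001,-0.075],"twist": [0,-0.004,-0.006],"claw": 0}

```text
time: 11.93
position: [0.4775, 0.0532, 0.1391]
eef_rot: [0.016, -3.14, -0.0]
contact_force: [1.3, -0.4, 0.0]
opening: 0.0856
grip_force: 0.0
```

```bash
python3 go.py .44 -.06 .25 90
```

```text
delta [ 0.0388 -0.1128 -0.1109] twist [ 0.0001 -0.0014  0.0102] q6 -1.48 | now [0.4775 0.0532 0.1391] down(world->tool) [-0.0014 -0.0001  1.    ] t 11.93 op 0.0856
```

>>> apply_moves:
  motion:
    - {"delta_pos": [0.039,-0.113,-0.111],"twist": [0,-0.001,0.01],"claw": 0}
    - {"delta_pos": [0.039,-0.113,-0.111],"twist": [0,-0.001,0.01],"claw": 0}
    - {"delta_pos": [0.039,-0.113,-0.111],"twist": [0,-0.001,0.01],"claw": 0}
    - {"delta_pos": [0.039,-0.113,-0.111],"twist": [0,-0.001,0.01],"claw": 0}
    - {"delta_pos": [0.039,-0.113,-0.111],"twist": [0,-0.001,0.01],"claw": 0}
    - {"delta_pos": [0.039,-0.113,-0.111],"twist": [0,-0.001,0.01],"claw": 0}
    - {"delta_pos": [0.039,-0.113,-0.111],"twist": [0,-0.001,0.01],"claw": 0}
    - {"delta_pos": [0.039,-0.113,-0.111],"twist": [0,-0.001,0.01],"claw": 0}

```text
time: 12.6
position: [0.4398, -0.0594, 0.2478]
eef_rot: [0.002, -3.141, -0.002]
contact_force: [0.4, -0.5, -0.1]
opening: 0.0854
grip_force: 0.0
```

```bash
python3 - <<'E'
from h import *
print(monitor.sense()["position"])
snap("wrist","pics/w4.png",.41,.56,-.15,.13,.04,2500)
E
python3 go.py .503 -.447 .2 -6.5
```

```text
[ 0.4398 -0.0594  0.2478]
delta [-0.0625 -0.3879  0.0473] twist [ 0.0013  0.0003 -1.4559] q6 -3.19 | now [ 0.4399 -0.0593  0.2477] down(world->tool) [-0.0006 -0.0011  1.    ] t 12.65 op 0.0853
```

View pics/w4.png

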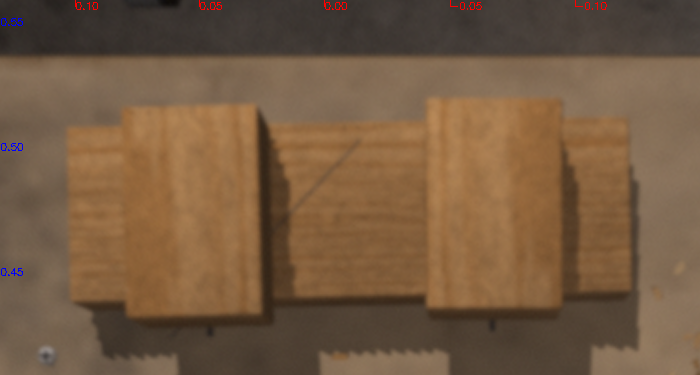

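Both blocks sit within about 2 mm of their targets: left block at (192,211) → (0.4756, 0.0532), right block at (494,203) → (0.4788, -0.0677). Next is the panel, turned the other way round to stay within joint 6's range.

>>> apply_moves:
  motion:
    - {"delta_pos": [-0.063,-0.388,0.047],"twist": [0,0,1.686],"claw": 0}
    - {"delta_pos": [-0.063,-0.388,0.047],"twist": [0,0,1.686],"claw": 0}
    - {"delta_pos": [-0.063,-0.388,0.047],"twist": [0,0,1.686],"claw": 0}
    - {"delta_pos": [-0.063,-0.388,0.047],"twist": [0,0,1.686],"claw": 0}
    - {"delta_pos": [-0.063,-0.388,0.047],"twist": [0,0,1.686],"claw": 0}
    - {"delta_pos": [-0.063,-0.388,0.047],"twist": [0,0,1.686],"claw": 0}
    - {"delta_pos": [-0.063,-0.388,0.047],"twist": [0,0,1.686],"claw": 0}
    - {"delta_pos": [-0.063,-0.388,0.047],"twist": [0,0,1.686],"claw": 0}
    - {"delta_pos": [-0.063,-0.388,0.047],"twist": [0,0,1.686],"claw": 0}
    - {"delta_pos": [-0.063,-0.388,0.047],"twist": [0,0,1.686],"claw": 0}
    - {"delta_pos": [-0.063,-0.388,0.047],"twist": [0,0,1.686],"claw": 0}
    - {"delta_pos": [-0.063,-0.388,0.047],"twist": [0,0,1.686],"claw": 0}

```text
time: 13.65
position: [0.5039, -0.4485, 0.1989]
eef_rot: [-2.147, -2.29, -0.003]
contact_force: [-0.2, 0.7, -0.7]
opening: 0.0858
grip_force: 0.0
```

```bash
python3 go.py .503 -.447 .08 -6.5
```

```text
delta [ 0.0011 -0.0007  0.1189] twist [-0.0009 -0.0035  0.1778] q6 -0.63 | now [ 0.5039 -0.4485  0.1989] down(world->tool) [-0.0035  0.0006  1.    ] t 13.65 op 0.0858
```

>>> apply_moves:
  motion:
    - {"delta_pos": [0.001,-0.001,0.04],"twist": [-0.001,-0.003,0.178],"claw": 0}
    - {"delta_pos": [0.001,-0.001,0.08],"twist": [-0.001,-0.003,0.178],"claw": 0}
    - {"delta_pos": [0.001,-0.001,0.119],"twist": [-0.001,-0.003,0.178],"claw": 0}
    - {"delta_pos": [0.001,-0.001,0.119],"twist": [-0.001,-0.003,0.178],"claw": 0}
    - {"delta_pos": [0.001,-0.001,0.119],"twist": [-0.001,-0.003,0.178],"claw": 0}
    - {"delta_pos": [0.001,-0.001,0.119],"twist": [-0.001,-0.003,0.178],"claw": 0}

```text
time: 14.15
position: [0.5043, -0.4475, 0.0844]
eef_rot: [2.331, 2.097, 0.001]
contact_force: [0.1, -0.3, 0.3]
opening: 0.0856
grip_force: 0.0
```

```bash
python3 go.py .503 -.447 .002 -6.5
```

```text
delta [ 0.0006 -0.0018  0.0824] twist [0.0053 0.0036 0.0076] q6 -0.63 | now [ 0.5043 -0.4475  0.0844] down(world->tool) [ 0.0036 -0.0052  1.    ] t 14.15 op 0.0856
```

>>> apply_moves:
  motion:
    - {"delta_pos": [0.001,-0.001,0.04],"twist": [0.005,0.004,0.005],"claw": 0}
    - {"delta_pos": [0.001,-0.001,0.08],"twist": [0.005,0.004,0.005],"claw": 0}
    - {"delta_pos": [0.001,-0.001,0.082],"twist": [0.005,0.004,0.005],"claw": 0}
    - {"delta_pos": [0.001,-0.001,0.082],"twist": [0.005,0.004,0.005],"claw": 0}
    - {"delta_pos": [0.001,-0.001,0.082],"twist": [0.005,0.004,0.005],"claw": 120}
    - {"delta_pos": [0.001,-0.001,0.082],"twist": [0.005,0.004,0.005],"claw": 120}
    - {"delta_pos": [0.001,-0.001,0.082],"twist": [0.005,0.004,0.005],"claw": 120}
    - {"delta_pos": [0.001,-0.001,0.082],"twist": [0.005,0.004,0.005],"claw": 120}
    - {"delta_pos": [0.001,-0.001,0.082],"twist": [0.005,0.004,0.005],"claw": 120}
    - {"delta_pos": [0.001,-0.001,0.082],"twist": [0.005,0.004,0.005],"claw": 120}
    - {"delta_pos": [0.001,-0.001,0.082],"twist": [0.005,0.004,0.005],"claw": 120}

```text
time: 15.07
position: [0.5043, -0.448, 0.0053]
eef_rot: [2.338, 2.09, 0.002]
contact_force: [0.3, -0.2, 6.5]
opening: 0.0575
grip_force: 63.6
```

```bash
python3 go.py .4775 -.007 .16 .8
```

```text
delta [ 0.4349 -0.0752 -0.1562] twist [ 0.0045  0.0029 -0.126 ] q6 -0.76 | now [ 0.5043 -0.448   0.0053] down(world->tool) [ 0.0026 -0.0046  1.    ] t 15.07 op 0.0575
```

>>> apply_moves:
  motion:
    - {"delta_pos": [0,0,-0.04],"twist": [0,0,0],"claw": 120}
    - {"delta_pos": [0,0,-0.08],"twist": [0,0,0],"claw": 120}
    - {"delta_pos": [0.02,-0.004,-0.115],"twist": [0.002,0.001,-0.02],"claw": 120}
    - {"delta_pos": [0.05,-0.009,-0.14],"twist": [0.004,0.003,-0.05],"claw": 120}
    - {"delta_pos": [0.09,-0.015,-0.156],"twist": [0.004,0.003,-0.08],"claw": 120}
    - {"delta_pos": [0.13,-0.022,-0.156],"twist": [0.004,0.003,-0.126],"claw": 120}
    - {"delta_pos": [0.17,-0.029,-0.156],"twist": [0.004,0.003,-0.126],"claw": 120}
    - {"delta_pos": [0.21,-0.036,-0.156],"twist": [0.004,0.003,-0.126],"claw": 120}
    - {"delta_pos": [0.25,-0.043,-0.156],"twist": [0.004,0.003,-0.126],"claw": 120}
    - {"delta_pos": [0.29,-0.05,-0.156],"twist": [0.004,0.003,-0.126],"claw": 120}
    - {"delta_pos": [0.33,-0.057,-0.156],"twist": [0.004,0.003,-0.126],"claw": 120}
    - {"delta_pos": [0.37,-0.064,-0.156],"twist": [0.004,0.003,-0.126],"claw": 120}

```text
time: 16.07
position: [0.4804, -0.07, 0.16]
eef_rot: [-2.204, -2.234, -0.004]
contact_force: [1.1, -0.0, -1.9]
opening: 0.0575
grip_force: 65.0
```

```bash
python3 go.py .4775 -.008 .08 .8
```

```text
delta [ 0.0617 -0.002   0.0803] twist [-0.0007 -0.0044 -0.0004] q6 -0.19 | now [ 0.4804 -0.07    0.16  ] down(world->tool) [-0.0044  0.0007  1.    ] t 16.07 op 0.0575
```

>>> apply_moves:
  motion:
    - {"delta_pos": [0.04,-0.001,0],"twist": [-0.001,-0.004,0],"claw": 120}
    - {"delta_pos": [0.062,-0.002,0.04],"twist": [-0.001,-0.004,0],"claw": 120}
    - {"delta_pos": [0.062,-0.002,0.08],"twist": [-0.001,-0.004,0],"claw": 120}
    - {"delta_pos": [0.062,-0.002,0.08],"twist": [-0.001,-0.004,0],"claw": 120}
    - {"delta_pos": [0.062,-0.002,0.08],"twist": [-0.001,-0.004,0],"claw": 120}
    - {"delta_pos": [0.062,-0.002,0.08],"twist": [-0.001,-0.004,0],"claw": 120}

```text
time: 16.57
position: [0.4786, -0.0099, 0.0803]
eef_rot: [-2.206, -2.236, -0.001]
contact_force: [0.6, 0.4, -1.1]
opening: 0.0578
grip_force: 65.1
```

```bash
python3 go.py .4775 -.008 .046 .8
```

```text
delta [ 0.0019 -0.0011  0.0343] twist [-0.0002 -0.0007 -0.0005] q6 -0.06 | now [ 0.4786 -0.0099  0.0803] down(world->tool) [-0.0007  0.0002  1.    ] t 16.57 op 0.0578
```

>>> apply_moves:
  motion:
    - {"delta_pos": [0.002,-0.001,0.017],"twist": [0,-0.001,0],"claw": 120}
    - {"delta_pos": [0.002,-0.001,0.034],"twist": [0,-0.001,0],"claw": 120}
    - {"delta_pos": [0.002,-0.001,0.035],"twist": [0,-0.001,0],"claw": 120}
    - {"delta_pos": [0.002,-0.001,0.035],"twist": [0,-0.001,0],"claw": 120}
    - {"delta_pos": [0.002,-0.001,0.035],"twist": [0,-0.001,0],"claw": 120}
    - {"delta_pos": [0.002,-0.001,0.035],"twist": [0,-0.001,0],"claw": 40}
    - {"delta_pos": [0.002,-0.001,0.035],"twist": [0,-0.001,0],"claw": 0}
    - {"delta_pos": [0.002,-0.001,0.035],"twist": [0,-0.001,0],"claw": 0}
    - {"delta_pos": [0.002,-0.001,0.035],"twist": [0,-0.001,0],"claw": 0}
    - {"delta_pos": [0.002,-0.001,0.005],"twist": [0,-0.001,0],"claw": 0}
    - {"delta_pos": [0.002,-0.001,-0.035],"twist": [0,-0.001,0],"claw": 0}
    - {"delta_pos": [0.002,-0.001,-0.075],"twist": [0,-0.001,0],"claw": 0}

```text
time: 17.57
position: [0.4752, -0.0073, 0.1538]
eef_rot: [-2.202, -2.233, 0.008]
contact_force: [0.3, -0.5, -1.1]
opening: 0.0853
grip_force: 0.0
```

```bash
python3 go.py .45 .25 .25 90;  python3 - <<'E'
from h import *
cv2.imwrite("pics/t2.png",cv2.resize(read_camera("top")[180:290,100:420,::-1],None,fx=2.4,fy=2.4,interpolation=cv2.INTER_CUBIC))
E
```

```text
delta [ 0.2577 -0.0222 -0.096 ] twist [-0.0054 -0.0058 -1.5567] q6 -1.61 | now [ 0.4752 -0.0073  0.1538] down(world->tool) [-0.0003  0.0072  1.    ] t 17.57 op 0.0853
```

>>> apply_moves:
  motion:
    - {"delta_pos": [0,0,-0.04],"twist": [0,0,-0.12],"claw": 0}
    - {"delta_pos": [0.04,0,-0.08],"twist": [0,0,-0.24],"claw": 0}
    - {"delta_pos": [0.197,-0.032,-0.116],"twist": [-0.005,-0.006,-1.557],"claw": 0}
    - {"delta_pos": [0.197,-0.032,-0.116],"twist": [-0.005,-0.006,-1.557],"claw": 0}
    - {"delta_pos": [0.197,-0.032,-0.116],"twist": [-0.005,-0.006,-1.557],"claw": 0}
    - {"delta_pos": [0.197,-0.032,-0.116],"twist": [-0.005,-0.006,-1.557],"claw": 0}
    - {"delta_pos": [0.197,-0.032,-0.116],"twist": [-0.005,-0.006,-1.557],"claw": 0}
    - {"delta_pos": [0.197,-0.032,-0.116],"twist": [-0.005,-0.006,-1.557],"claw": 0}
    - {"delta_pos": [0.197,-0.032,-0.116],"twist": [-0.005,-0.006,-1.557],"claw": 0}
    - {"delta_pos": [0.197,-0.032,-0.116],"twist": [-0.005,-0.006,-1.557],"claw": 0}
    - {"delta_pos": [0.197,-0.032,-0.116],"twist": [-0.005,-0.006,-1.557],"claw": 0}
    - {"delta_pos": [0.197,-0.032,-0.116],"twist": [-0.005,-0.006,-1.557],"claw": 0}

```text
time: 18.62
position: [0.4417, 0.1892, 0.2691]
eef_rot: [0.094, 3.138, -0.001]
contact_force: [0.5, 1.4, 0.6]
opening: 0.0851
grip_force: 0.0
```

>>> apply_moves:
  motion:
    - {"delta_pos": [0,0,0],"twist": [0,0,-0.06],"claw": 0}
    - {"delta_pos": [0,0,0],"twist": [0,0,-0.06],"claw": 0}
    - {"delta_pos": [0,0,0],"twist": [0,0,-0.06],"claw": 0}

```text
time: 18.87
position: [0.4418, 0.1891, 0.2692]
eef_rot: [0.013, 3.139, -0.001]
contact_force: [-0.1, 0.4, -0.7]
opening: 0.0855
grip_force: 0.0
```

```bash
python3 - <<'E'
from h import *
s=monitor.sense();print(s["position"],s["eef_rot"],camT("wrist",s)[1][:3,3])
snap("wrist","pics/w5.png",.41,.56,-.12,.50,.055,1290)
E
```

```text
[0.4418 0.1891 0.2692] [ 0.0133  3.139  -0.0011] [0.3581 0.1905 0.4113]
```

View pics/w5.png

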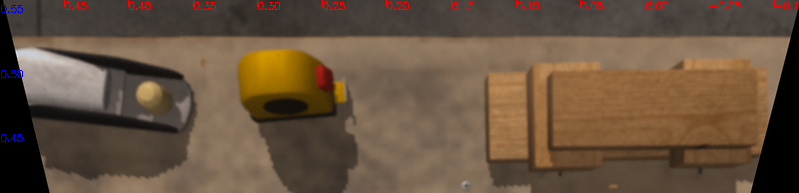

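The panel lies at (0.4755, -0.008) with yaw near 0, resting on both blocks. The tape's origin is about (0.5057, 0.276) with its long axis at 94°. I'm picking up the tape.

```bash
python3 go.py .5055 .277 .12 4.1
```

```text
delta [-0.0626  0.0885  0.1493] twist [0.0013 0.0027 1.4909] q6 0.31 | now [0.4418 0.1891 0.2692] down(world->tool) [0.0026 0.0008 1.    ] t 18.92 op 0.0857
```

>>> apply_moves:
  motion:
    - {"delta_pos": [-0.063,0.088,0.149],"twist": [0.001,0.003,1.491],"claw": 0}
    - {"delta_pos": [-0.063,0.088,0.149],"twist": [0.001,0.003,1.491],"claw": 0}
    - {"delta_pos": [-0.063,0.088,0.149],"twist": [0.001,0.003,1.491],"claw": 0}
    - {"delta_pos": [-0.063,0.088,0.149],"twist": [0.001,0.003,1.491],"claw": 0}
    - {"delta_pos": [-0.063,0.088,0.149],"twist": [0.001,0.003,1.491],"claw": 0}
    - {"delta_pos": [-0.063,0.088,0.149],"twist": [0.001,0.003,1.491],"claw": 0}
    - {"delta_pos": [-0.063,0.088,0.149],"twist": [0.001,0.003,1.491],"claw": 0}
    - {"delta_pos": [-0.063,0.088,0.149],"twist": [0.001,0.003,1.491],"claw": 0}
    - {"delta_pos": [-0.063,0.088,0.149],"twist": [0.001,0.003,1.491],"claw": 0}
    - {"delta_pos": [-0.063,0.088,0.149],"twist": [0.001,0.003,1.491],"claw": 0}
    - {"delta_pos": [-0.063,0.088,0.149],"twist": [0.001,0.003,1.491],"claw": 0}
    - {"delta_pos": [-0.063,0.088,0.149],"twist": [0.001,0.003,1.491],"claw": 0}

```text
time: 19.92
position: [0.5059, 0.2766, 0.1203]
eef_rot: [-2.147, -2.293, -0.0]
contact_force: [-0.2, -0.6, -0.4]
opening: 0.0851
grip_force: 0.0
```

```bash
python3 go.py .5055 .277 .012 4.1; python3 -c "
from h import *
cv2.imwrite('pics/w6.png',read_camera('wrist')[:,:,::-1])"
```

```text
delta [ 0.0004 -0.0004  0.1083] twist [-0.     -0.0004 -0.006 ] q6 0.41 | now [0.5059 0.2766 0.1203] down(world->tool) [-0.0004  0.      1.    ] t 19.92 op 0.0851
```

View pics/w6.png

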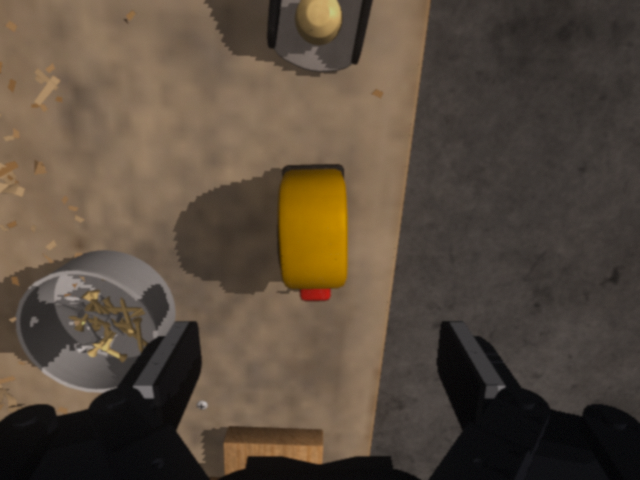

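```bash
python3 - <<'E'
from h import *
s=monitor.sense();c,T=camT("wrist",s)
def f(u,v,z):
    d=T[:3,:3]@np.array([(u-c["cx"])/c["fx"],(v-c["cy"])/c["fy"],1]);return T[:3,3]+d*(z-T[2,3])/d[2]
for a in[(313,165,0),(284,166,0),(344,166,0),(281,240,.05),(347,240,.05),(315,290,.05),(315,299,.05),(315,70,.003),(270,45,.03),(358,60,.03),(272,5,.03),(371,5,.03)]:print(a,f(*a))
E
```

```text
(313, 165, 0) [0.4994 0.3199 0.    ]
(284, 166, 0) [0.4813 0.3181 0.    ]
(344, 166, 0) [0.5189 0.3205 0.    ]
(281, 240, 0.05) [0.4848 0.2862 0.05  ]
(347, 240, 0.05) [0.5203 0.2885 0.05  ]
(315, 290, 0.05) [0.5049 0.2577 0.05  ]
(315, 299, 0.05) [0.5052 0.2521 0.05  ]
(315, 70, 0.003) [0.4974 0.375  0.003 ]
(270, 45, 0.03) [0.4741 0.3838 0.03  ]
(358, 60, 0.03) [0.5195 0.3796 0.03  ]
(272, 5, 0.03) [0.4747 0.402  0.03  ]
(371, 5, 0.03) [0.5236 0.405  0.03  ]
```

>>> apply_moves:
  motion:
    - {"delta_pos": [0,-0.003,0.04],"twist": [0,0,-0.006],"claw": 0}
    - {"delta_pos": [0,-0.003,0.08],"twist": [0,0,-0.006],"claw": 0}
    - {"delta_pos": [0,-0.003,0.108],"twist": [0,0,-0.006],"claw": 0}
    - {"delta_pos": [0,-0.003,0.108],"twist": [0,0,-0.006],"claw": 0}
    - {"delta_pos": [0,-0.003,0.108],"twist": [0,0,-0.006],"claw": 180}
    - {"delta_pos": [0,-0.003,0.108],"twist": [0,0,-0.006],"claw": 180}
    - {"delta_pos": [0,-0.003,0.108],"twist": [0,0,-0.006],"claw": 180}
    - {"delta_pos": [0,-0.003,0.108],"twist": [0,0,-0.006],"claw": 180}
    - {"delta_pos": [0,-0.003,0.108],"twist": [0,0,-0.006],"claw": 180}
    - {"delta_pos": [0,-0.003,0.108],"twist": [0,0,-0.006],"claw": 180}
    - {"delta_pos": [0,-0.003,0.108],"twist": [0,0,-0.006],"claw": 180}
    - {"delta_pos": [0,-0.003,0.108],"twist": [0,0,-0.006],"claw": 180}

```text
time: 20.97
position: [0.5041, 0.2771, 0.0146]
eef_rot: [2.131, 2.307, 0.007]
contact_force: [-0.0, -1.0, 5.8]
opening: 0.0354
grip_force: 61.2
```

```bash
python3 go.py .477 .0525 .17 90.8
```

```text
delta [-0.2214 -0.0442 -0.156 ] twist [ 0.0046  0.0011 -1.5056] q6 -1.1 | now [0.5041 0.2771 0.0146] down(world->tool) [-0.0021 -0.0037  1.    ] t 20.97 op 0.0354
```

>>> apply_moves:
  motion:
    - {"delta_pos": [0,0,-0.04],"twist": [0,0,0],"claw": 180}
    - {"delta_pos": [0,0,-0.08],"twist": [0,0,-0.1],"claw": 180}
    - {"delta_pos": [0,0,-0.12],"twist": [0,0,-0.22],"claw": 180}
    - {"delta_pos": [-0.03,-0.006,-0.15],"twist": [0,0,-0.34],"claw": 180}
    - {"delta_pos": [-0.06,-0.012,-0.156],"twist": [0,0,-0.46],"claw": 180}
    - {"delta_pos": [-0.09,-0.018,-0.156],"twist": [0,0,-0.58],"claw": 180}
    - {"delta_pos": [-0.12,-0.024,-0.156],"twist": [0,0,-0.7],"claw": 180}
    - {"delta_pos": [-0.15,-0.03,-0.156],"twist": [0,0,-0.82],"claw": 180}
    - {"delta_pos": [-0.18,-0.036,-0.156],"twist": [0,0,-0.94],"claw": 180}
    - {"delta_pos": [-0.2,-0.04,-0.156],"twist": [0,0,-1.06],"claw": 180}
    - {"delta_pos": [-0.221,-0.044,-0.156],"twist": [0,0,-1.18],"claw": 180}
    - {"delta_pos": [-0.221,-0.044,-0.156],"twist": [0.004,0.001,-1.3],"claw": 180}

```text
time: 21.97
position: [0.4751, 0.0493, 0.1686]
eef_rot: [-0.295, -3.124, 0.006]
contact_force: [-0.1, 0.4, -3.3]
opening: 0.0356
grip_force: 61.6
```

```bash
python3 go.py .477 .0525 .1 90.8
```

```text
delta [-0.0015  0.0038  0.0686] twist [-0.0036 -0.0037 -0.2025] q6 -1.5 | now [0.4751 0.0493 0.1686] down(world->tool) [-0.0033  0.0039  1.    ] t 21.97 op 0.0356
```

>>> apply_moves:
  motion:
    - {"delta_pos": [-0.001,0.004,0],"twist": [-0.004,-0.004,-0.2],"claw": 180}
    - {"delta_pos": [-0.001,0.004,0.02],"twist": [-0.004,-0.004,-0.2],"claw": 180}
    - {"delta_pos": [-0.001,0.004,0.06],"twist": [-0.004,-0.004,-0.2],"claw": 180}
    - {"delta_pos": [-0.001,0.004,0.074],"twist": [-0.004,-0.004,-0.2],"claw": 180}
    - {"delta_pos": [-0.001,0.004,0.074],"twist": [-0.004,-0.004,-0.2],"claw": 180}
    - {"delta_pos": [-0.001,0.004,0.074],"twist": [-0.004,-0.004,-0.2],"claw": 180}
    - {"delta_pos": [-0.001,0.004,0.074],"twist": [-0.004,-0.004,-0.2],"claw": 180}
    - {"delta_pos": [-0.001,0.004,0.074],"twist": [-0.004,-0.004,-0.2],"claw": 180}

```text
time: 22.63
position: [0.4793, 0.0563, 0.0959]
eef_rot: [-0.013, 3.137, 0.004]
contact_force: [-1.2, -0.3, -3.3]
opening: 0.0355
grip_force: 61.5
```

```bash
python3 go.py .477 .0527 .0695 90.8
```

```text
delta [ 0.0024 -0.0037  0.0264] twist [ 0.0026  0.0047 -0.0057] q6 -1.49 | now [0.4793 0.0563 0.0959] down(world->tool) [ 0.0047 -0.0026  1.    ] t 22.63 op 0.0355
```

>>> apply_moves:
  motion:
    - {"delta_pos": [0.002,-0.004,0.01],"twist": [0.003,0.004,-0.006],"claw": 180}
    - {"delta_pos": [0.002,-0.004,0.02],"twist": [0.003,0.004,-0.006],"claw": 180}
    - {"delta_pos": [0.002,-0.004,0.026],"twist": [0.003,0.004,-0.006],"claw": 180}
    - {"delta_pos": [0.002,-0.004,0.027],"twist": [0.003,0.004,-0.006],"claw": 180}
    - {"delta_pos": [0.002,-0.004,0.027],"twist": [0.003,0.004,-0.006],"claw": 180}
    - {"delta_pos": [0.002,-0.004,0.027],"twist": [0.003,0.004,-0.006],"claw": 180}

```text
time: 23.13
position: [0.4759, 0.0519, 0.0693]
eef_rot: [0.023, -3.139, 0.002]
contact_force: [-5.4, -1.0, 14.4]
opening: 0.0355
grip_force: 63.8
```

>>> apply_moves:
  motion:
    - {"delta_pos": [0,0,-0.001],"twist": [0,0,0],"claw": 180}
    - {"delta_pos": [0,0,-0.001],"twist": [0,0,0],"claw": 150}
    - {"delta_pos": [0,0,-0.001],"twist": [0,0,0],"claw": 80}
    - {"delta_pos": [0,0,-0.001],"twist": [0,0,0],"claw": 30}
    - {"delta_pos": [0,0,-0.001],"twist": [0,0,0],"claw": 30}
    - {"delta_pos": [0,0,-0.001],"twist": [0,0,0],"claw": 30}
    - {"delta_pos": [0,0,-0.03],"twist": [0,0,0],"claw": 30}
    - {"delta_pos": [0,0,-0.07],"twist": [0,0,0],"claw": 0}
    - {"delta_pos": [0,0,-0.11],"twist": [0,0,0],"claw": 0}
    - {"delta_pos": [0,0,-0.15],"twist": [0,0,0],"claw": 0}

```text
time: 23.97
position: [0.4761, 0.0523, 0.2187]
eef_rot: [0.022, -3.138, 0.001]
contact_force: [0.8, -0.1, -0.6]
opening: 0.0852
grip_force: 0.0
```

```bash
python3 go.py .45 .3 .25 90; python3 -c "
from h import *
cv2.imwrite('pics/w7.png',read_camera('wrist')[:,:,::-1])"
```

```text
delta [ 0.0226  0.248  -0.0314] twist [-0.0008 -0.0039  0.0143] q6 -1.48 | now [0.4761 0.0523 0.2187] down(world->tool) [-0.0039  0.0008  1.    ] t 23.97 op 0.0852
```

View pics/w7.png

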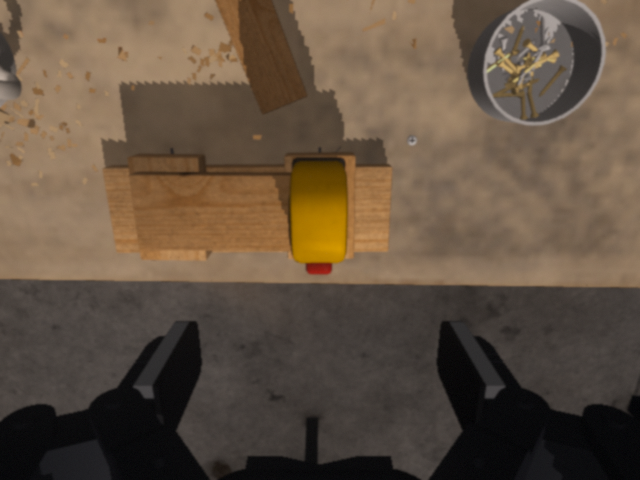

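The tape stands upright on the panel over the tin-side block, with its top at about (320,212). Next is the plane.

```bash
python3 go.py .506 .4535 .22 -5.9 .506 .4535 .22 90
```

```text
delta [-0.0308  0.4004  0.0075] twist [-0.0087  0.0105 -1.4535] q6 -2.95 | now [0.4808 0.0527 0.2269] down(world->tool) [ 0.0124 -0.0004  0.9999] t 24.02 op 0.0852
delta [-0.0308  0.4004  0.0075] twist [0.0005 0.0124 0.0143] q6 -1.48 | now [0.4808 0.0527 0.2269] down(world->tool) [ 0.0124 -0.0004  0.9999] t 24.02 op 0.0852
```

>>> apply_moves:
  motion:
    - {"delta_pos": [-0.031,0.4,0.007],"twist": [0,0.012,1.688],"claw": 0}
    - {"delta_pos": [-0.031,0.4,0.007],"twist": [0,0.012,1.688],"claw": 0}
    - {"delta_pos": [-0.031,0.4,0.007],"twist": [0,0.012,1.688],"claw": 0}
    - {"delta_pos": [-0.031,0.4,0.007],"twist": [0,0.012,1.688],"claw": 0}
    - {"delta_pos": [-0.031,0.4,0.007],"twist": [0,0.012,1.688],"claw": 0}
    - {"delta_pos": [-0.031,0.4,0.007],"twist": [0,0.012,1.688],"claw": 0}
    - {"delta_pos": [-0.031,0.4,0.007],"twist": [0,0.012,1.688],"claw": 0}
    - {"delta_pos": [-0.031,0.4,0.007],"twist": [0,0.012,1.688],"claw": 0}
    - {"delta_pos": [-0.031,0.4,0.007],"twist": [0,0.012,1.688],"claw": 0}
    - {"delta_pos": [-0.031,0.4,0.007],"twist": [0,0.012,1.688],"claw": 0}
    - {"delta_pos": [-0.031,0.4,0.007],"twist": [0,0.012,1.688],"claw": 0}
    - {"delta_pos": [-0.031,0.4,0.007],"twist": [0,0.012,1.688],"claw": 0}

```text
time: 25.02
position: [0.5012, 0.456, 0.2079]
eef_rot: [-2.049, -2.366, 0.005]
contact_force: [-0.4, -0.6, -0.2]
opening: 0.0852
grip_force: 0.0
```

```bash
python3 go.py .506 .4535 .16 -5.9
```

```text
delta [-0.0035  0.0049  0.0478] twist [-0.0111 -0.0053  0.2462] q6 0.82 | now [0.5012 0.456  0.2079] down(world->tool) [-0.0066  0.0103  0.9999] t 25.02 op 0.0852
```

>>> apply_moves:
  motion:
    - {"delta_pos": [-0.003,0.005,0.048],"twist": [-0.011,-0.005,0.246],"claw": 0}
    - {"delta_pos": [-0.003,0.005,0.048],"twist": [-0.011,-0.005,0.246],"claw": 0}
    - {"delta_pos": [-0.003,0.005,0.048],"twist": [-0.011,-0.005,0.246],"claw": 0}
    - {"delta_pos": [-0.003,0.005,0.048],"twist": [-0.011,-0.005,0.246],"claw": 0}
    - {"delta_pos": [-0.003,0.005,0.048],"twist": [-0.011,-0.005,0.246],"claw": 0}

```text
time: 25.43
position: [0.5073, 0.4513, 0.1629]
eef_rot: [2.327, 2.11, 0.005]
contact_force: [0.2, -0.6, 1.4]
opening: 0.0856
grip_force: 0.0
```

```bash
python3 go.py .506 .4535 .16 -5.9; python3 -c "
from h import *
cv2.imwrite('pics/w8.png',read_camera('wrist')[:,:,::-1])"
```

```text
delta [ 0.002  -0.0015  0.0029] twist [ 0.0024 -0.0024  0.0053] q6 0.81 | now [0.5073 0.4513 0.1629] down(world->tool) [-0.0024 -0.0024  1.    ] t 25.43 op 0.0856
```

View pics/w8.png

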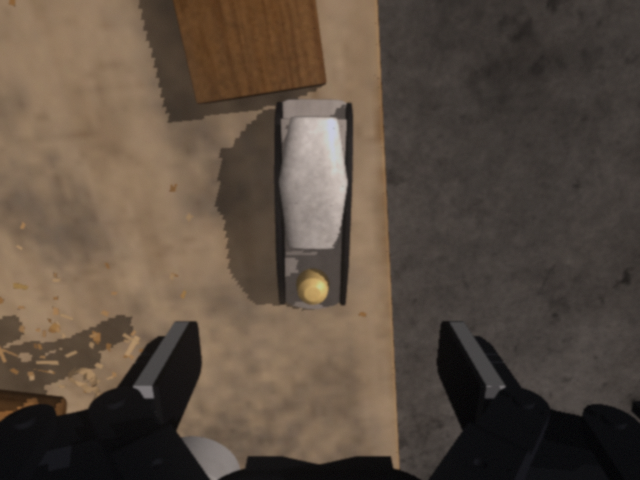

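```bash
python3 - <<'E'
from h import *
s=monitor.sense();c,T=camT("wrist",s)
def f(u,v,z):
    d=T[:3,:3]@np.array([(u-c["cx"])/c["fx"],(v-c["cy"])/c["fy"],1]);return T[:3,3]+d*(z-T[2,3])/d[2]
for a in[(313,308,.01),(315,100,.01),(275,190,.03),(352,190,.03),(279,303,.02),(345,303,.02)]:print(a,f(*a))
E
python3 go.py .506 .4535 .01 -5.9
```

```text
(313, 308, 0.01) [0.4958 0.378  0.01  ]
(315, 100, 0.01) [0.5131 0.5337 0.01  ]
(275, 190, 0.03) [0.4807 0.4793 0.03  ]
(352, 190, 0.03) [0.5322 0.4742 0.03  ]
(279, 303, 0.02) [0.471  0.3901 0.02  ]
(345, 303, 0.02) [0.5212 0.3852 0.02  ]
delta [ 0.0016 -0.002   0.1533] twist [ 0.0029 -0.0029  0.0047] q6 0.81 | now [0.5074 0.4513 0.1633] down(world->tool) [-0.0029 -0.0029  1.    ] t 25.48 op 0.0855
```

```bash
python3 go.py .504 .4555 .005 -6.4
```

```text
delta [ 0.0033 -0.0042  0.1583] twist [ 0.0028 -0.0029  0.0135] q6 0.82 | now [0.5074 0.4513 0.1633] down(world->tool) [-0.0029 -0.0029  1.    ] t 25.48 op 0.0855
```

>>> apply_moves:
  motion:
    - {"delta_pos": [0.003,-0.004,0.04],"twist": [0.003,-0.003,0.013],"claw": 0}
    - {"delta_pos": [0.003,-0.004,0.08],"twist": [0.003,-0.003,0.013],"claw": 0}
    - {"delta_pos": [0.003,-0.004,0.12],"twist": [0.003,-0.003,0.013],"claw": 0}
    - {"delta_pos": [0.003,-0.004,0.158],"twist": [0.003,-0.003,0.013],"claw": 0}
    - {"delta_pos": [0.003,-0.004,0.158],"twist": [0.003,-0.003,0.013],"claw": 0}
    - {"delta_pos": [0.003,-0.004,0.158],"twist": [0.003,-0.003,0.013],"claw": 150}
    - {"delta_pos": [0.003,-0.004,0.158],"twist": [0.003,-0.003,0.013],"claw": 150}
    - {"delta_pos": [0.003,-0.004,0.158],"twist": [0.003,-0.003,0.013],"claw": 150}
    - {"delta_pos": [0.003,-0.004,0.158],"twist": [0.003,-0.003,0.013],"claw": 150}
    - {"delta_pos": [0.003,-0.004,0.158],"twist": [0.003,-0.003,0.013],"claw": 150}
    - {"delta_pos": [0.003,-0.004,0.158],"twist": [0.003,-0.003,0.013],"claw": 150}
    - {"delta_pos": [0.003,-0.004,0.158],"twist": [0.003,-0.003,0.013],"claw": 150}

```text
time: 26.48
position: [0.505, 0.456, 0.0079]
eef_rot: [-2.343, -2.092, -0.006]
contact_force: [-0.1, 0.5, 7.2]
opening: 0.0501
grip_force: 67.1
```

```bash
python3 go.py .478 -.068 .22 90.8
```

```text
delta [-0.523   0.0328 -0.2136] twist [-0.0001 -0.0044  1.4438] q6 2.27 | now [0.505  0.456  0.0079] down(world->tool) [-0.0031 -0.0025  1.    ] t 26.48 op 0.0501
```

>>> apply_moves:
  motion:
    - {"delta_pos": [0,0,-0.02],"twist": [0,0,0],"claw": 150}
    - {"delta_pos": [0,0,-0.06],"twist": [0,0,0],"claw": 150}
    - {"delta_pos": [0,0,-0.1],"twist": [0,0,0],"claw": 150}
    - {"delta_pos": [0,0,-0.14],"twist": [0,0,0],"claw": 150}
    - {"delta_pos": [-0.02,0.001,-0.175],"twist": [0,0,0.06],"claw": 150}
    - {"delta_pos": [-0.045,0.003,-0.2],"twist": [0,0,0.14],"claw": 150}
    - {"delta_pos": [-0.08,0.005,-0.213],"twist": [0,0,0.24],"claw": 150}
    - {"delta_pos": [-0.12,0.007,-0.214],"twist": [0,0,0.35],"claw": 150}
    - {"delta_pos": [-0.16,0.01,-0.214],"twist": [0,0,0.46],"claw": 150}
    - {"delta_pos": [-0.2,0.012,-0.214],"twist": [0,0,0.57],"claw": 150}
    - {"delta_pos": [-0.24,0.015,-0.214],"twist": [0,0,0.68],"claw": 150}
    - {"delta_pos": [-0.28,0.017,-0.214],"twist": [0,0,0.79],"claw": 150}

```text
time: 27.48
position: [0.4878, 0.1724, 0.2189]
eef_rot: [2.969, 1.022, -0.004]
contact_force: [1.3, -0.4, -6.1]
opening: 0.0502
grip_force: 65.5
```

```bash
python3 go.py .478 -.068 .22 90.8
```

```text
delta [-0.1557  0.1835 -0.0005] twist [0.0016 0.0025 0.649 ] q6 1.88 | now [0.4878 0.1724 0.2189] down(world->tool) [ 0.0028 -0.0007  1.    ] t 27.48 op 0.0502
```

>>> apply_moves:
  motion:
    - {"delta_pos": [-0.026,0.031,0],"twist": [0,0,0.1],"claw": 150}
    - {"delta_pos": [-0.052,0.061,0],"twist": [0,0,0.21],"claw": 150}
    - {"delta_pos": [-0.078,0.092,0],"twist": [0,0,0.32],"claw": 150}
    - {"delta_pos": [-0.104,0.122,0],"twist": [0,0,0.43],"claw": 150}
    - {"delta_pos": [-0.13,0.153,0],"twist": [0,0,0.54],"claw": 150}
    - {"delta_pos": [-0.156,0.183,0],"twist": [0.001,0.002,0.649],"claw": 150}
    - {"delta_pos": [-0.156,0.183,0],"twist": [0.001,0.002,0.649],"claw": 150}
    - {"delta_pos": [-0.156,0.183,0],"twist": [0.001,0.002,0.649],"claw": 150}
    - {"delta_pos": [-0.156,0.183,0],"twist": [0.001,0.002,0.649],"claw": 150}

```text
time: 28.23
position: [0.4791, -0.0657, 0.2192]
eef_rot: [-3.141, -0.028, 0.001]
contact_force: [0.8, 0.3, -6.0]
opening: 0.0497
grip_force: 65.9
```

```bash
python3 go.py .478 -.068 .085 90.8
```

```text
delta [-0.001   0.0023  0.1342] twist [-0.0002  0.0008  0.0042] q6 1.4 | now [ 0.4791 -0.0657  0.2192] down(world->tool) [0.0008 0.0002 1.    ] t 28.23 op 0.0497
```

>>> apply_moves:
  motion:
    - {"delta_pos": [-0.001,0.002,0.035],"twist": [0,0.001,0.004],"claw": 150}
    - {"delta_pos": [-0.001,0.002,0.07],"twist": [0,0.001,0.004],"claw": 150}
    - {"delta_pos": [-0.001,0.002,0.105],"twist": [0,0.001,0.004],"claw": 150}
    - {"delta_pos": [-0.001,0.002,0.134],"twist": [0,0.001,0.004],"claw": 150}
    - {"delta_pos": [-0.001,0.002,0.134],"twist": [0,0.001,0.004],"claw": 150}
    - {"delta_pos": [-0.001,0.002,0.134],"twist": [0,0.001,0.004],"claw": 150}
    - {"delta_pos": [-0.001,0.002,0.134],"twist": [0,0.001,0.004],"claw": 150}

```text
time: 28.82
position: [0.4804, -0.0672, 0.0867]
eef_rot: [3.14, 0.026, 0.006]
contact_force: [0.2, -0.5, -5.7]
opening: 0.0499
grip_force: 66.4
```

```bash
python3 go.py .478 -.0675 .063 90.8
```

```text
delta [-0.0025  0.0002  0.0237] twist [ 0.001  -0.0038  0.0024] q6 1.39 | now [ 0.4804 -0.0672  0.0867] down(world->tool) [-0.0038 -0.001   1.    ] t 28.82 op 0.0499
```

>>> apply_moves:
  motion:
    - {"delta_pos": [-0.002,0,0.01],"twist": [0.001,-0.004,0.002],"claw": 150}
    - {"delta_pos": [-0.002,0,0.018],"twist": [0.001,-0.004,0.002],"claw": 150}
    - {"delta_pos": [-0.002,0,0.022],"twist": [0.001,-0.004,0.002],"claw": 150}
    - {"delta_pos": [-0.002,0,0.023],"twist": [0.001,-0.004,0.002],"claw": 150}
    - {"delta_pos": [-0.002,0,0.023],"twist": [0.001,-0.004,0.002],"claw": 150}
    - {"delta_pos": [-0.002,0,0.023],"twist": [0.001,-0.004,0.002],"claw": 150}

```text
time: 29.32
position: [0.4765, -0.0678, 0.063]
eef_rot: [-3.141, -0.019, 0.005]
contact_force: [-3.9, 1.8, 5.6]
opening: 0.0497
grip_force: 67.8
```

>>> apply_moves:
  motion:
    - {"delta_pos": [0,0,0],"twist": [0,0,0],"claw": 150}
    - {"delta_pos": [0,0,0],"twist": [0,0,0],"claw": 110}
    - {"delta_pos": [0,0,0],"twist": [0,0,0],"claw": 60}
    - {"delta_pos": [0,0,0],"twist": [0,0,0],"claw": 20}
    - {"delta_pos": [0,0,0],"twist": [0,0,0],"claw": 20}
    - {"delta_pos": [0,0,0],"twist": [0,0,0],"claw": 20}
    - {"delta_pos": [0,0,-0.02],"twist": [0,0,0],"claw": 20}
    - {"delta_pos": [0,0,-0.06],"twist": [0,0,0],"claw": 20}
    - {"delta_pos": [0,0,-0.1],"twist": [0,0,0],"claw": 20}
    - {"delta_pos": [0,0,-0.14],"twist": [0,0,0],"claw": 20}
    - {"delta_pos": [0,0,-0.17],"twist": [0,0,0],"claw": 0}
    - {"delta_pos": [0,0,-0.17],"twist": [0,0,0],"claw": 0}

```text
time: 30.32
position: [0.4811, -0.0686, 0.2387]
eef_rot: [3.14, 0.02, 0.016]
contact_force: [1.7, -0.6, 0.1]
opening: 0.0855
grip_force: 0.0
```

```bash
python3 -c "
from h import *
s=monitor.sense();print(s['position'],s['contact_force'],s['time'])
w=read_camera('wrist')[:,:,::-1];d=read_camera('side')[180:340,240:440,::-1]
cv2.imwrite('pics/end.png',np.vstack([cv2.resize(w,(400,300)),cv2.resize(d,(375,300))[:,:375] if 0 else cv2.copyMakeBorder(cv2.resize(d,(375,300),interpolation=cv2.INTER_CUBIC),0,0,0,25,0)]))"
```

```text
[ 0.4811 -0.0686  0.2387] [ 1.7128 -0.625   0.1219] 30.3167
```

View pics/end.png

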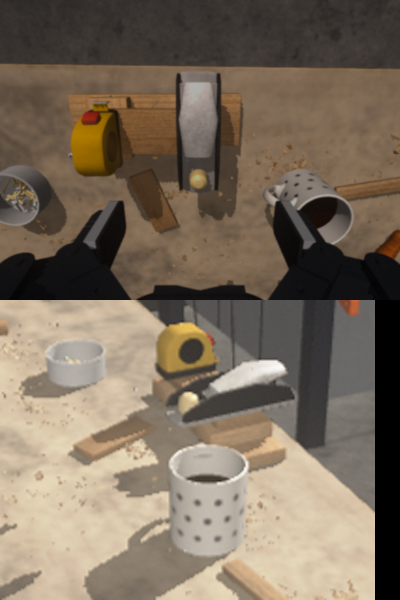

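>>> apply_moves:
  motion:
    - {"delta_pos": [0,0,0],"twist": [0,0,0],"claw": 0}
    - {"delta_pos": [0,0,0],"twist": [0,0,0],"claw": 0}
    - {"delta_pos": [0,0,0],"twist": [0,0,0],"claw": 0}
    - {"delta_pos": [0,0,0],"twist": [0,0,0],"claw": 0}

```text
time: 30.75
position: [0.4768, -0.0679, 0.2307]
eef_rot: [-3.141, -0.02, 0.01]
contact_force: [0.3, 0.2, 1.0]
opening: 0.0858
grip_force: 0.0
```

```bash
python3 -c "
from h import *
print(monitor.sense()['position'])
snap('wrist','pics/end2.png',.37,.58,-.15,.13,.06,2500)"
```

```text
[ 0.4768 -0.0679  0.2307]
```

View pics/end2.png

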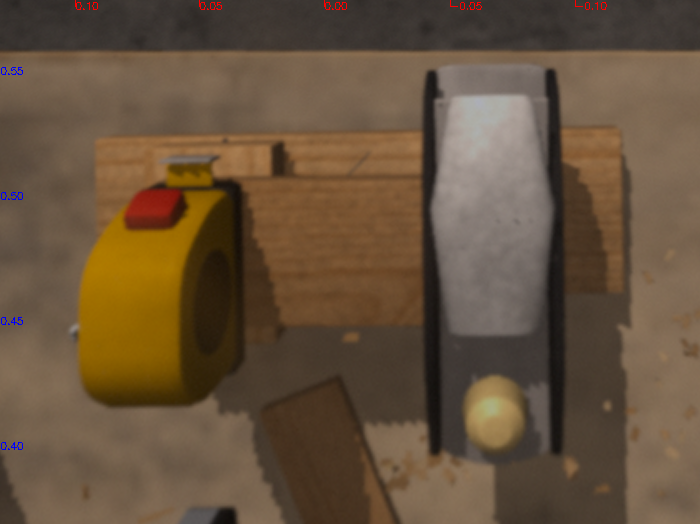

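The plane is centred over the -y block at about (0.475, -0.068). The tape is upright, everything is level and clear of the gripper. I'm handing in.

```bash
python3 -c "
from rig import robot
print(robot.finish_job())"
```

```text
the job is handed in; nothing more can be done
None
```

The job is handed in at about 31 s of the 136 s allowed: both blocks, the short board, the tape measure (over the block nearer the tin) and the plane (over the other block) each measured within about 4 mm of where they belong in the pictures, and the gripper is open and clear; the hand-in call returned no verdict.

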